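Lock the closing collar of the dust port

ROBOT

A 7-joint arm with a two-finger parallel gripper is mounted at the origin on a cart in front of the work surface, level with it; the furniture and walls round the work are solid. World frame = base frame: x ahead of the robot, y to its left, z up, the work surface at z = 0. Lengths are in mm, angles in rad, forces in N, time in s.
With the tool pointing down it reaches from about 400 to 875 mm from the base axis. Payload 4.4 kg.
Tool frame: the origin (TCP) lies on the centre line of the jaws, within the pads' length; the fingertips stand 14 mm ahead of it and the grasp point (between the pads) lies 5 mm behind it (tips_ahead is the distance from the TCP to the fingertips, in mm); z points along the fingers, y is the line along which they close (so a half turn about z gives the same grasp; the last joint's range is limited). The gripper opens to 85 mm and grips with 20 to 120 N. Pads are 22 mm wide; open, the fingers measure 114 mm over their backs; the gripper's body (76 mm by 85 mm) begins 54 mm behind the grasp point. The pads swing forward as they close: fully open they stand 13 mm farther back than shut.
Start: joints at [1.168, 0.628, 0.038, 1.517, -0.027, 0.996, -0.02], TCP at [214.832, -613.486, 245.313] pointing down, gripper open.
Joint ranges: [-3.06, 3.06], [-0.37, 2.12], [-1.25, 1.32], [0.18, 2.47], [-1.1, 4.24], [0.23, 1.98], [-2.94, 2.94]. Speed limits (rad/s): [2.57, 2.57, 3.14, 3.14, 3.14, 3.14, 3.14].

INTERFACE

Orientations are given as [roll, pitch, yaw] about the fixed x, y, z axes, in that order (R = Rz(yaw) Ry(pitch) Rx(roll)).
In Python, from cell import * gives the robot as it stands.
- The arm moves only by the tool move_arm, never from a script. Its argument "rows" is text: rows parted by semicolons, each of 7 numbers parted by spaces: the shift along the tool's x, y, z scaled (see below), then the turn, a rotation vector about the tool's x, y, z scaled (see below), then the closure, from -1 (fully open) to 1 (shut). A call has 1 to 12 rows; each row is the pose to reach, as a shift and turn from the pose commanded when the call began, along the tool's axes at that moment; what a row does not reach only later rows make up. The controller multiplies each number of a shift by 0.3 m and each number of a turn by pi/2 rad. A row lasts 1/12 s, in which the tool goes at most 41.7 mm and 7.16 degrees, less where a joint would pass 70% of its speed; a pose out of reach is approached as far as the arm can. A call with a number of a shift or a turn outside -1 to 1 is refused whole. A call with a gripper value outside its range is refused whole. The fingers move at their own pace and stop on an object; the grip force is fixed at half the most. Time passes only in rows, so rows that repeat a pose let the fingers close. It gives the time, the measured TCP pose, the force, the opening and the grip force at its end, in the units of the state.
- read_state(): the state, without advancing time (a new reading comes with each control period).
- get_image(name): name is "side" or "top"; returns a dict with "img" (480x640x3 uint8, red, green, blue), "vfov" (degrees; the focal length in pixels is half the picture's height over the tangent of half this angle, whatever the lens; pixels are square), "cx", "cy" (the principal point, pixels), "extrinsics" (4x4, takes a point from camera to world coordinates). Camera axes: x right, y up, looking along -z (the intrinsics and any distortion apply to the point x, -y, -z); pixel columns grow to the right and rows downward; lengths in mm; the calibration is good to about 2 mm. A picture is of the moment at which its call begins. There is no depth.
- finish_job(): hands the job in; it is judged then, once.
The state is a dict: "clock": time; "qpos": joint angles; "qd": joint speeds; "tau": joint torques, N m; "eef_pos": TCP position; "tool_rot": TCP orientation; "force": force on the tool from outside, world axes, zero at the start; "torque": the same for the moment, N m; "width": finger opening in mm; "gripper_force": force on a finger pad.
Only numpy, scipy, OpenCV 4.12 (cv2) and the standard library are available. Lean on these libraries where they do the work, as an engineer would, in place of code of your own. Each camera call takes 0.05 s, during which the arm holds its last target. There are 200 camera calls.

TASK

First draw the keeper pin out of its bore beside the closing collar of the leaning dust port and park it in the notch of the fork at the port's side, hanging upright by its shoulder and let go. Then swing the collar by its lever until the lever stands in line with the locked mark, the rib with the raised nib on the flange, and let go. Leave the tape measure, the screwdriver and the tape roll where they are.

Things in the scene. Friction and masses are not known exactly. Their poses are not given: they have to be found in the camera images.
- dust_port: fixed grey dust port on the bench. Origin on the bench below the flange face's centre; x points away from the operator's side, z up. Base x -50 to 150, y -85 to 85 mm, 12 mm high. Barrel leans 28 deg from vertical towards -x; flange 144 mm across, face centre 155 mm above origin, under the collar. Boss (44 mm square, 24 deep) at its upper left rim holds the keeper pin
- collar_hub (a point): point on the collar's turning axis in the plane of the flange face. Frame turns with the collar: z is the turning axis (out of the face, 28 deg from vertical, leaning to the operator); the lever points at 75 deg from its x towards its y. Collar ring 94 mm across, 3 to 27 mm above the face
- lever_lug (a point): centre of the upright grip lug at the lever's end, 110 mm from the turning axis, 30 mm above the face. Lug: 30 mm long radially, 14 mm thick across, 9 to 47 mm above the face. The lever bar below it is 14 mm wide, 9 to 21 mm above the face. Same axes as collar_hub
- lock_collar (a joint): collar angle, rad; grows as the lever swings clockwise seen from the face (from the left, past the pin boss, to the upslope side). Starts 0 to 0.3; in line with the locked mark at 1.35; turns on to 1.75. Stays where left; about 0.2 N m to turn. The keeper pin stands at 0.85 (bar meets its head at about 0.64)
- locked_mark (a point): top of the fixed locked mark: an upright 14 mm wide nib at the end of a 14 mm wide rib on the flange, 139 mm from the turning axis, 22 mm above the face, just past the lever's tip when in line
- keeper_pin: loose pin 92 mm long, 0.1 kg. Origin on its axis under its shoulder; z along the axis to the head. Round black head 24 mm diameter, z 6 to 46 mm; shoulder 34 mm diameter, z 0 to 6; steel shank 11 mm diameter, z 0 to -46. Starts in the boss's bore (24 mm deep), 92 mm from the collar's axis and parallel to it, shoulder in the flange-face plane
- fork_seat (a point): middle of the parking notch on the fork's top face, 85 mm above the bench, right of the port. Fork: level steel plate 8 mm thick, 44 mm wide (y), on an upright. Notch 15 mm wide (y), open above and towards the operator (-x), from 22 mm in front of this point to 20 mm behind it. Axes as dust_port
- tape_measure: yellow and black pocket tape measure, 67x74x35 mm, lying in front of the dust port. A bystander; origin at the centre of its underside
- driver_blue: blue-handled screwdriver, 173x23x24 mm, lying in front of the parking fork. A bystander; origin at the centre of its underside
- tape_roll: grey roll of duct tape, 107 mm across, 48 mm high, to the left of the dust port. A bystander; origin at the centre of its underside
Not all that is in view belongs to the job. Of the things like the keeper_pin, leave any that is blue; of the rest the smaller one is meant.

How it is judged:
By the outcome, as a careful person would: the job done as asked, in the order asked, and still so for the second after the job is handed in, with the robot touching nothing.
It also fails if it takes over 59 s, if anything falls off the work surface, if the arm or the gripper's body presses on something with over 40 N, if the wrist force passes 120 N, or if a joint passes its speed limit or range.

## Working session

There is one attempt and no reset: what is moved stays moved. The work goes in short steps, Python scripts to look and compute and a tool call to move; the robot and the scene stay as the last step left them, time stands still between calls to the robot, and variables do not carry over. Pictures are saved under pics/ and viewed, at most 10 in all, crops included, and the job is handed in when it is done.

Besides the shell and the picture viewer there is one more tool, called after "Request:" as name(argument=value, ...), one argument or row to a line, values as JSON. move_arm: Moves the arm, as the interface text tells. Its arguments: {"type":"object","properties":{"rows":{"type":"string"}},"required":["rows"]}

```bash
mkdir -p pics; ls; python3 - <<'E'
from cell import *
import cv2
s=read_state();print(s)
for n in("side","top"):
    d=get_image(n);cv2.imwrite(f"pics/{n}0.png",d["img"][:,:,::-1]);print(n,{k:v for k,v in d.items() if k!="img"})
E
```

```text
pics
{'clock': 0.0, 'qpos': array([ 1.16815321,  0.62933209,  0.03842413,  1.51840221, -0.02702023,
        0.9963078 , -0.02001283]), 'qd': array([-2.11699347e-04,  7.62363973e-04,  5.65334500e-05,  9.12974354e-04,
        4.87733800e-04, -8.77006804e-04,  1.11324003e-03]), 'tau': array([ 7.65060013e-04, -5.63403904e+01,  1.22635446e+00, -1.93443453e+01,
        1.08688846e-02,  1.04269775e-02, -1.32957896e-05]), 'eef_pos': array([ 214.66815351, -612.87233961,  244.38690348]), 'tool_rot': array([-3.13966035e+00, -1.79577736e-06,  3.36832921e-01]), 'force': array([-0.14241064,  0.32325785, -0.36942086]), 'torque': array([ 0.04745554, -0.04287196, -0.04415029]), 'gripper_force': 0.0, 'width': 85.3276701171784}
side {'vfov': 54.1062241790383, 'cx': 318.0507973181019, 'cy': 241.01020697046167, 'extrinsics': array([[ 9.98229987e-01,  1.74425010e-02, -5.68564228e-02,
         5.04398853e+02],
       [-5.78630774e-02,  5.05708227e-01, -8.60761903e-01,
        -7.62952491e+02],
       [ 1.37389205e-02,  8.62528230e-01,  5.05822394e-01,
         6.35453452e+02],
       [ 0.00000000e+00,  0.00000000e+00,  0.00000000e+00,
         1.00000000e+00]])}
top {'vfov': 50.34826576012766, 'cx': 323.05727732856974, 'cy': 235.28466764990785, 'extrinsics': array([[-1.65760357e-02,  9.90536654e-01, -1.36243797e-01,
         3.93790561e+02],
       [-9.99853306e-01, -1.70090611e-02, -2.01472897e-03,
         1.80647583e+01],
       [-4.31304197e-03,  1.36190415e-01,  9.90673291e-01,
         1.32997042e+03],
       [ 0.00000000e+00,  0.00000000e+00,  0.00000000e+00,
         1.00000000e+00]])}
```

View pics/side0.png

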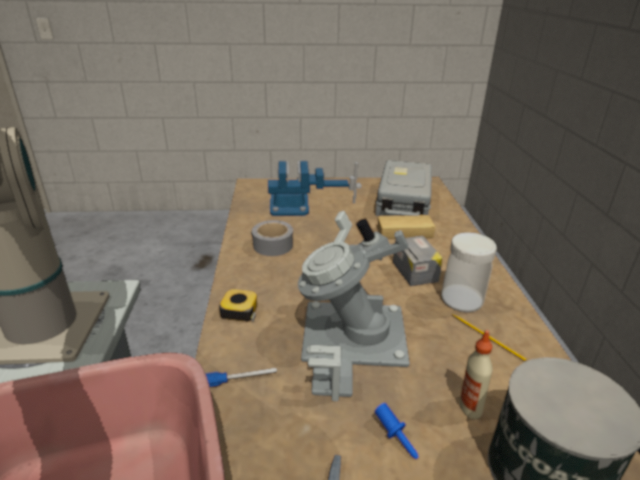

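View pics/top0.png

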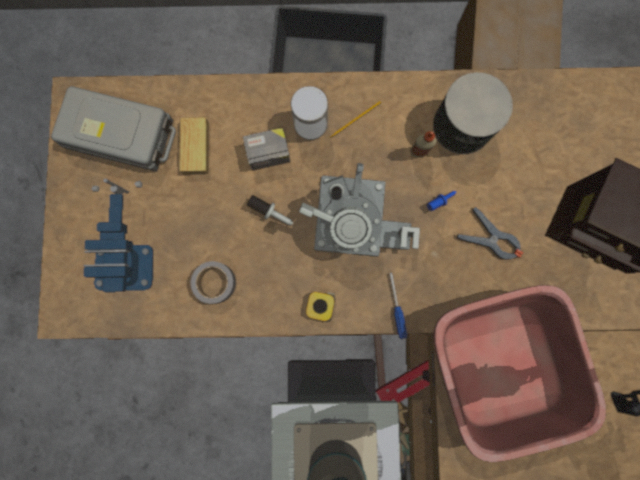

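```bash
cat > h.py <<'E'
import numpy as np,cv2
from scipy.spatial.transform import Rotation as R
def cam(d):
    f=240/np.tan(np.radians(d["vfov"]/2));return f,d["cx"],d["cy"],np.array(d["extrinsics"])
def ray(d,u,v):
    f,cx,cy,E=cam(d);r=E[:3,:3]@np.array([(u-cx)/f,-(v-cy)/f,-1]);return E[:3,3],r/np.linalg.norm(r)
def plane(d,u,v,z):
    o,r=ray(d,u,v);return o+r*(z-o[2])/r[2]
def proj(d,p):
    f,cx,cy,E=cam(d);q=E[:3,:3].T@(np.array(p,float)-E[:3,3]);return np.array([cx+f*q[0]/-q[2],cy-f*q[1]/-q[2]])
def tri(a,ua,b,ub):
    o1,r1=ray(a,*ua);o2,r2=ray(b,*ub)
    t=np.linalg.lstsq(np.c_[r1,-r2],o2-o1,rcond=None)[0]
    p,q=o1+t[0]*r1,o2+t[1]*r2;return (p+q)/2,np.linalg.norm(p-q)
E
python3 - <<'E'
import cv2,numpy as np
s=cv2.imread("pics/side0.png")[190:410,250:450];t=cv2.imread("pics/top0.png")[150:290,240:430]
s=cv2.resize(s,None,fx=2.7,fy=2.7,interpolation=3)
t=cv2.resize(t,None,fx=4.2,fy=4.2,interpolation=3)
cv2.imwrite("pics/s1.png",s);cv2.imwrite("pics/t1.png",t);print(s.shape,t.shape)
E
```

```text
(594, 540, 3) (588, 798, 3)
```

View pics/s1.png

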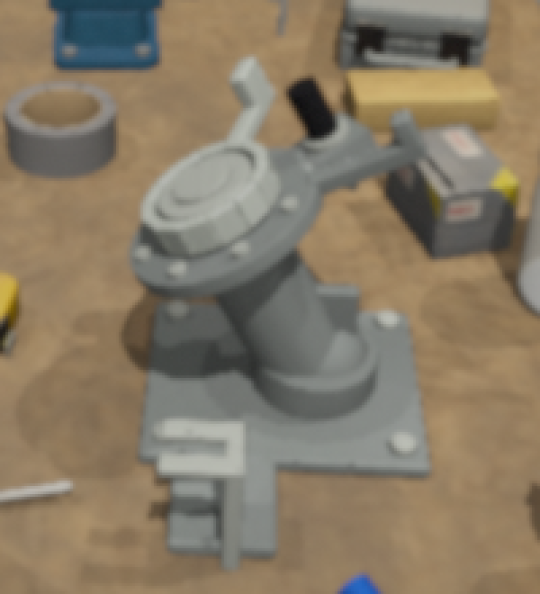

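View pics/t1.png

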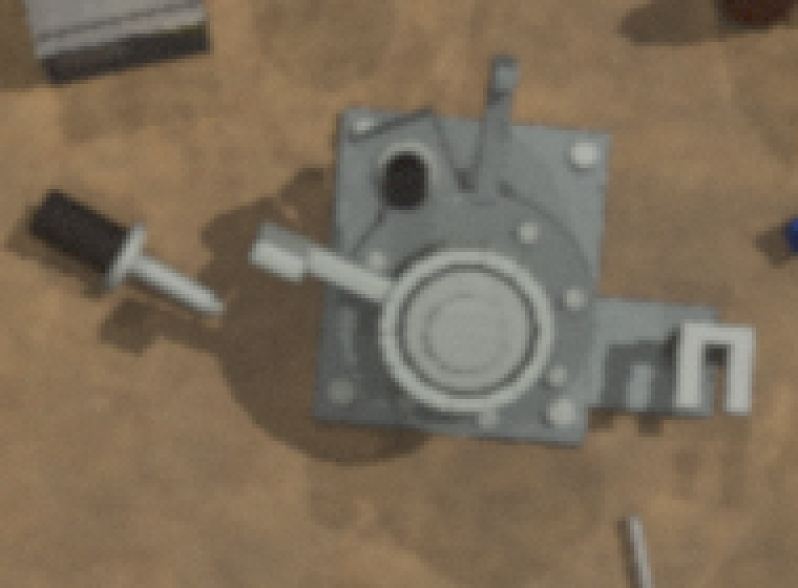

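```bash
python3 - <<'E'
from cell import *
from h import *
import pickle
T=get_image("top");S=get_image("side");pickle.dump((T,S),open("im0.pkl","wb"))
t=lambda u,v:(240+(u+.5)/4.2-.5,150+(v+.5)/4.2-.5)
s=lambda u,v:(250+(u+.5)/2.7-.5,190+(v+.5)/2.7-.5)
b=np.array([plane(T,*t(*p),12)[:2] for p in [(345,108),(607,133),(583,443),(315,417)]])
m=np.array([[150,85],[150,-85],[-50,-85],[-50,85]])
a=m-m.mean(0);c=b-b.mean(0);yaw=np.arctan2((a[:,0]*c[:,1]-a[:,1]*c[:,0]).sum(),(a*c).sum())
Rz=R.from_euler('z',yaw).as_matrix();o=b.mean(0)-Rz[:2,:2]@m.mean(0)
print("yaw",yaw,"o",o,"res",(b-(m@Rz[:2,:2].T+o)).round(1).tolist())
O=np.array([*o,0]);P=lambda p:O+Rz@np.array(p,float);inv=lambda p:Rz.T@(p-O)
c28,s28=np.cos(np.radians(28)),np.sin(np.radians(28))
n=np.array([-s28,0,c28]);u=np.array([c28,0,s28]);l=np.array([0,1.,0]);H=np.array([0,0,155.])
fc=lambda q:((q-H)@u,(q-H)@l,(q-H)@n) 
for nm,ts,ss in [("nib",(505,64),(403,120)),("lug",(280,250),(252,85)),("headtop",(405,168),(302,88)),("headmid",(405,180),(314,108)),("ringtop",(467,330),(208,188))]:
    p,e=tri(T,t(*ts),S,s(*ss));q=inv(p);print(nm,p.round(1),"err",e.round(1),"port",q.round(1),"face u,l,n",np.round(fc(q),1))
f=[plane(T,*t(*p),85) for p in [(683,322),(755,327),(750,412),(678,408),(708,408),(722,410)]]
print("fork",[inv(p).round(1).tolist() for p in f])
fs=[plane(S,*s(*p),85) for p in [(155,430),(245,425),(245,472),(160,472)]]
print("forkS",[inv(p).round(1).tolist() for p in fs])
for nm,h in(("tapem",35),("roll",48)):pass
print("tape",inv(plane(T,320,306,35)),"drv",inv(plane(T,397,305,12)),"roll",inv(plane(T,212,283,48)))
for p in [(80,235),(215,305)]: print("loose",plane(T,*t(*p),15).round(),proj(S,plane(T,*t(*p),15)).round())
E
```

```text
yaw -0.11162946679903385 o [578.34910613 -44.45117621] res [[-1.5, -1.8], [-1.7, 2.6], [1.6, 1.5], [1.6, -2.3]]
nib [695.2 -62.9 236. ] err 8.3 port [118.2  -5.3 236. ] face u,l,n [142.4  -5.3  16. ]
lug [608.5  57.2 198.4] err 1.9 port [ 18.7 104.4 198.4] face u,l,n [ 36.9 104.4  29.5]
headtop [639.3  -9.6 232.1] err 12.1 port [ 56.7  41.4 232.1] face u,l,n [86.3 41.4 41.5]
headmid [642.7 -10.2 215.6] err 0.3 port [ 60.1  41.2 215.6] face u,l,n [81.5 41.2 25.3]
ringtop [568.2 -43.4 173.6] err 0.2 port [-1.020e+01 -1.000e-01  1.736e+02] face u,l,n [-0.3 -0.1 21.2]
fork [[20.2, -129.1, 85.0], [21.2, -171.3, 85.0], [-29.1, -171.9, 85.0], [-30.7, -129.9, 85.0], [-29.1, -147.3, 85.0], [-29.5, -155.5, 85.0]]
forkS [[-35.4, -140.3, 85.0], [19.9, -132.1, 85.0], [20.4, -171.9, 85.0], [-29.9, -175.3, 85.0]]
tape [-192.91762371   54.65083887   35.        ] drv [-171.76331302 -140.79058202   12.        ] roll [-161.76971342  329.24783865   48.        ]
loose [656. 188.  15.] [354. 262.]
loose [610. 104.  15.] [339. 283.]
```

```bash
cat >> h.py <<'E'
yaw=-.1116;O=np.array([578.35,-44.45,0]);Rz=R.from_euler('z',yaw).as_matrix()
c28,s28=np.cos(np.radians(28)),np.sin(np.radians(28))
n=np.array([-s28,0,c28]);u=np.array([c28,0,s28]);l=np.array([0,1.,0]);H=np.array([0,0,155.])
P=lambda p:O+Rz@np.array(p,float)
inv=lambda p:Rz.T@(np.array(p)-O)
F=lambda a,b,c:P(H+a*u+b*l+c*n)          # face coords -> world
fc=lambda w:np.array([(inv(w)-H)@x for x in(u,l,n)])
TILT=R.from_euler('xyz',[np.pi,-np.radians(28),yaw])
def go(s,pos,rot):
    """shift and turn (scaled) from measured pose s to pos (TCP), rot"""
    A=R.from_euler('xyz',s["tool_rot"])
    d=A.inv().apply(np.array(pos)-s["eef_pos"])/300;w=(A.inv()*rot).as_rotvec()/(np.pi/2)
    print("d",d.round(4),"w",w.round(4),"rows>=",int(np.ceil(max(np.linalg.norm(d)*300/41.7,np.linalg.norm(w)*90/7.16))))
E
python3 - <<'E'
from cell import *
from h import *
s=read_state();p=s["eef_pos"].copy();A=R.from_euler('xyz',s["tool_rot"])
t=F(82.3,41.0,145);print(t,F(82.3,41,25))
q=p.copy();q[2]=350;go(s,q,A);go(s,p+.4*(t-p)+[0,0,60],TILT);go(s,p+.7*(t-p)+[0,0,40],TILT);go(s,t,TILT)
E
```

```text
[587.48074482  -4.21659249 321.66491058] [643.46687261 -10.49071314 215.71119944]
d [ 0.     -0.0004 -0.3509] w [0. 0. 0.] rows>= 3
d [ 0.7374 -0.6024 -0.3019] w [-0.0705  0.306   0.2796] rows>= 8
d [ 1.2905 -1.0539 -0.3116] w [-0.0705  0.306   0.2796] rows>= 13
d [ 1.8435 -1.5053 -0.2547] w [-0.0705  0.306   0.2796] rows>= 18
```

Request:
move_arm(
  rows="0 0 -0.35 0 0 0 -0.1;0 0 -0.35 0 0 0 -0.1;0.2 -0.17 -0.35 -0.03 0.1 0.1 -0.1;0.92 -0.75 -0.34 -0.07 0.306 0.28 -0.1;0.92 -0.75 -0.34 -0.07 0.306 0.28 -0.1;0.92 -0.75 -0.34 -0.07 0.306 0.28 -0.1;0.92 -0.75 -0.34 -0.07 0.306 0.28 -0.1;0.92 -0.75 -0.34 -0.07 0.306 0.28 -0.1;0.92 -0.75 -0.34 -0.07 0.306 0.28 -0.1;0.92 -0.75 -0.34 -0.07 0.306 0.28 -0.1;0.92 -0.75 -0.34 -0.07 0.306 0.28 -0.1;0.92 -0.75 -0.34 -0.07 0.306 0.28 -0.1",
)

```text
clock: 1.2
eef_pos: [403.4, -303.6, 347.7]
tool_rot: [-3.14, -0.489, -0.103]
force: [-0.5, 0.3, 0.2]
width: 47.3
gripper_force: 0.0
```

```bash
python3 - <<'E'
from cell import *
from h import *
s=read_state();print(s["clock"],s["eef_pos"],s["tool_rot"],s["width"],s["qpos"])
go(s,F(82.3,41.0,145),TILT)
E
```

```text
1.2 [ 403.40081977 -303.59263076  347.68818929] [-3.13972934 -0.4892405  -0.10295486] 47.252927456100416 [ 0.94091385  0.15524138 -0.17525763  2.11013634 -0.53630966  0.5508986
 -0.48564983]
d [ 0.4075 -1.0551  0.3172] w [-0.0038 -0.0003  0.0049] rows>= 9
```

Request:
move_arm(
  rows="0.41 -1 0.31 0 0 0.005 0.1;0.41 -1 0.31 0 0 0.005 0.1;0.41 -1 0.31 0 0 0.005 0.1;0.41 -1 0.31 0 0 0.005 0.1;0.41 -1 0.31 0 0 0.005 0.1;0.41 -1 0.31 0 0 0.005 0.1;0.41 -1 0.31 0 0 0.005 0.1;0.41 -1 0.31 0 0 0.005 0.1;0.41 -1 0.31 0 0 0.005 0.1;0.41 -1 0.31 0 0 0.005 0.1",
)

```text
clock: 2.03
eef_pos: [587.9, -23.7, 322.5]
tool_rot: [-3.137, -0.489, -0.112]
force: [0.8, -0.7, 0.6]
width: 38.4
gripper_force: 0.0
```

```bash
python3 - <<'E'
from cell import *
from h import *
s=read_state();print(s["clock"],s["eef_pos"],s["tool_rot"],s["width"],s["qpos"],fc(s["eef_pos"]))
go(s,F(82.3,41.0,145),TILT);go(s,F(82.3,41.0,60),TILT);go(s,F(82.3,41.0,24),TILT)
for n in("side","top"):
    d=get_image(n);cv2.imwrite(f"pics/{n}2.png",d["img"][:,:,::-1])
a=cv2.imread("pics/side2.png")[100:340,260:440];b=cv2.imread("pics/top2.png")[120:280,250:410]
cv2.imwrite("pics/c2.png",np.hstack([cv2.resize(a,(396,528),interpolation=3),cv2.resize(b,(400,528))]))
E
```

```text
2.0333 [587.92192891 -23.66771999 322.5044723 ] [-3.13747306 -0.48933643 -0.11243971] 38.44992869604476 [-0.0980183   0.26611307  0.06304836  2.04278047  0.14950318  0.3520384
 -1.85123801] [ 84.99394827  21.71900846 144.51846475]
d [-0.009  -0.0643 -0.0014] w [-0.0024 -0.0004 -0.0005] rows>= 1
d [-0.0092 -0.0632  0.282 ] w [-0.0024 -0.0004 -0.0005] rows>= 3
d [-0.0093 -0.0628  0.402 ] w [-0.0024 -0.0004 -0.0005] rows>= 3
```

View pics/c2.png

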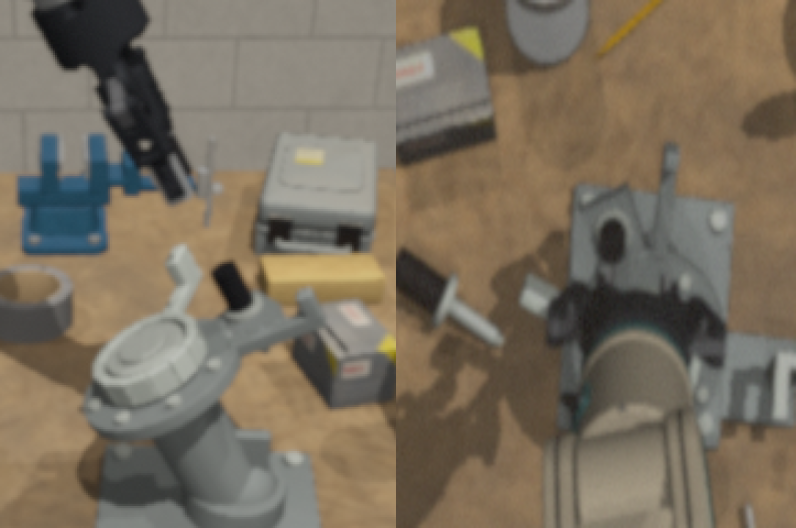

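Request:
move_arm(
  rows="-0.009 -0.063 0 0 0 0 0.1;-0.009 -0.063 0.1 0 0 0 0.1;-0.009 -0.063 0.2 0 0 0 0.1;-0.009 -0.063 0.25 0 0 0 0.1;-0.009 -0.063 0.25 0 0 0 0.1;-0.009 -0.063 0.25 0 0 0 0.1",
)

```text
clock: 2.63
eef_pos: [619.8, -17.5, 254.0]
tool_rot: [-3.139, -0.486, -0.125]
force: [0.6, -0.1, 1.1]
width: 38.6
gripper_force: 0.0
```

```bash
python3 - <<'E'
from cell import *
from h import *
s=read_state();print(s["clock"],s["width"],s["force"],fc(s["eef_pos"]))
go(s,F(82.3,41.0,24),TILT)
d=get_image("side");cv2.imwrite("pics/side3.png",d["img"][:,:,::-1])
a=cv2.imread("pics/side3.png")[140:270,290:440];cv2.imwrite("pics/c3.png",cv2.resize(a,(690,598),interpolation=3))
E
```

```text
2.6333 38.570344050356624 [ 0.63910222 -0.08796563  1.12154871] [80.1797132  31.43328052 69.49422998]
d [ 0.0071 -0.0325  0.1515] w [ 0.0022  0.0016 -0.0075] rows>= 2
```

View pics/c3.png

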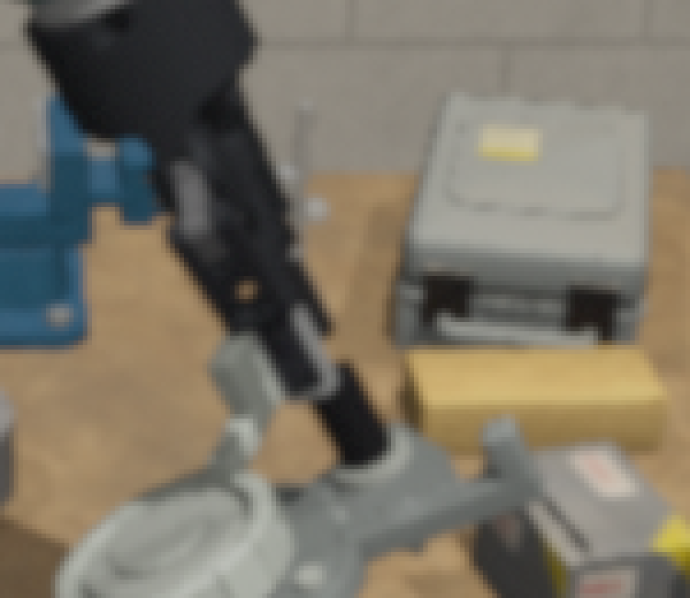

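Request:
move_arm(
  rows="0.007 -0.032 0 0 0 -0.007 0.1;0.007 -0.032 0 0 0 -0.007 0.1;0.007 -0.032 0 0 0 -0.007 0.1;0.007 -0.032 0 0 0 -0.007 0.1",
)

```text
clock: 3.02
eef_pos: [623.8, -4.2, 257.3]
tool_rot: [3.14, -0.49, -0.108]
force: [0.1, -0.9, 0.1]
width: 38.7
gripper_force: 0.0
```

```bash
python3 - <<'E'
from cell import *
from h import *
s=read_state();print(s["clock"],s["width"],s["qd"].round(3),s["qpos"],fc(s["eef_pos"]))
go(s,F(82.3,41.0,69),TILT)
go(s,F(82.3,41.0,24),TILT)
E
```

```text
3.0167 38.65350243946838 [ 0.004  0.003 -0.002  0.003  0.007  0.001 -0.007] [-0.03008291  0.411502   -0.08072854  2.04127804  0.5639595   0.24468991
 -2.29392292] [83.91018975 45.10645029 71.22654975]
d [-0.0054  0.0137  0.0074] w [ 0.0002 -0.0009  0.002 ] rows>= 1
d [-0.0056  0.0136  0.1574] w [ 0.0002 -0.0009  0.002 ] rows>= 2
```

```bash
cat >> h.py <<'E'
G16=R.from_euler('xyz',[np.pi,-np.radians(16),yaw])
def tcp(g,rot): return np.array(g)+5*rot.apply([0,0,1])   # grasp point -> TCP
gp=lambda s:s["eef_pos"]-5*R.from_euler('xyz',s["tool_rot"]).apply([0,0,1])
E
python3 - <<'E'
from cell import *
from h import *
s=read_state()
go(s,tcp(F(82.3,41.0,78),G16),G16)
E
```

```text
d [-0.0089  0.0137 -0.0063] w [ 0.0004 -0.1342  0.002 ] rows>= 2
```

Request:
move_arm(
  rows="-0.009 0.01 -0.006 0 -0.07 0.002 0.1;-0.009 0.01 -0.006 0 -0.134 0.002 0.1;-0.009 0.01 -0.006 0 -0.134 0.002 0.1;-0.009 0.01 -0.006 0 -0.134 0.002 0.1;-0.009 0.01 -0.006 0 -0.134 0.002 0.1;-0.009 0.01 -0.006 0 -0.134 0.002 0.1",
)

```text
clock: 3.52
eef_pos: [618.8, -7.2, 256.1]
tool_rot: [3.14, -0.279, -0.111]
force: [-1.2, 0.6, -0.4]
width: 38.2
gripper_force: 0.0
```

```bash
python3 - <<'E'
from cell import *
from h import *
s=read_state();print(s["clock"],s["width"],s["qpos"],fc(gp(s)))
go(s,tcp(F(82.3,41.0,78),G16),G16)
go(s,tcp(F(82.3,41.0,31),G16),G16)
E
```

```text
3.5167 38.1687089315155 [ 0.17934424  0.47266418 -0.34676724  1.85501779  0.39340508  0.59827921
 -2.09324649] [80.39941494 41.55288725 77.24923609]
d [ 0.0057  0.0018 -0.0038] w [0.0011 0.0004 0.0001] rows>= 1
d [0.0384 0.0016 0.1495] w [0.0011 0.0004 0.0001] rows>= 2
```

Better conditioned now. Descend along the pin axis, then close.

Request:
move_arm(
  rows="0.006 0.001 0 0 0 0 0.1;0.014 0.001 0.037 0 0 0 0.1;0.022 0.001 0.075 0 0 0 0.1;0.03 0.001 0.112 0 0 0 0.1;0.038 0.001 0.149 0 0 0 0.1;0.038 0.001 0.149 0 0 0 0.1;0.038 0.001 0.149 0 0 0 0.1;0.038 0.001 0.149 0 0 0 0.1",
)

```text
clock: 4.18
eef_pos: [643.3, -9.9, 216.7]
tool_rot: [3.141, -0.278, -0.112]
force: [0.6, 0.5, 0.2]
width: 38.6
gripper_force: 0.0
```

```bash
python3 - <<'E'
from cell import *
from h import *
s=read_state();print(s["clock"],s["width"],s["force"],s["qpos"],fc(gp(s)))
d=get_image("side");cv2.imwrite("pics/side4.png",d["img"][:,:,::-1])
a=cv2.imread("pics/side4.png")[140:270,290:440];cv2.imwrite("pics/c4.png",cv2.resize(a,(690,598),interpolation=3))
E
```

```text
4.1833 38.60259471424489 [0.55246733 0.50680419 0.16864722] [ 0.15542096  0.55409144 -0.31173099  1.83409632  0.43352879  0.53938947
 -2.12031944] [83.59810893 41.60000487 30.91838429]
```

View pics/c4.png

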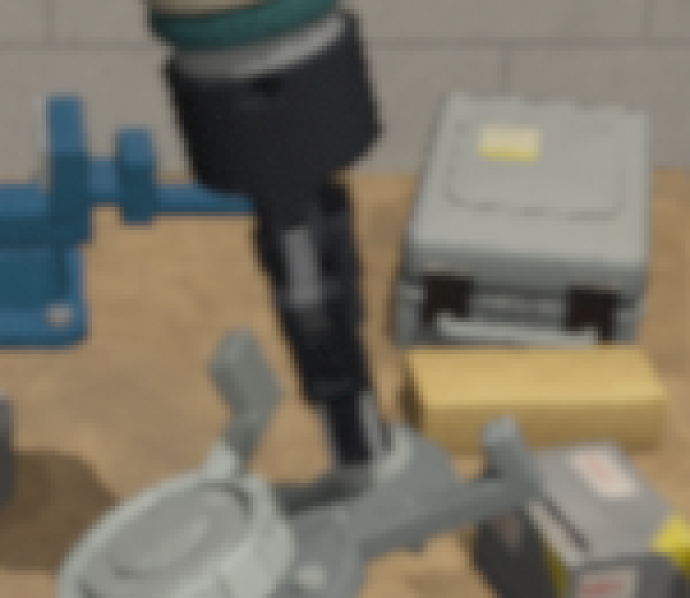

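Request:
move_arm(
  rows="0 0 0 0 0 0 1;0 0 0 0 0 0 1;0 0 0 0 0 0 1;0 0 0 0 0 0 1;0 0 0 0 0 0 1;0 0 0 0 0 0 1",
)

```text
clock: 4.73
eef_pos: [643.5, -10.0, 217.8]
tool_rot: [3.141, -0.28, -0.112]
force: [-2.5, 0.1, 5.9]
width: 22.4
gripper_force: 58.9
```

```bash
python3 - <<'E'
from cell import *
from h import *
s=read_state();print(s["clock"],s["width"],s["force"],s["gripper_force"],fc(gp(s)))
g=gp(s);A=R.from_euler('xyz',s["tool_rot"]);N=Rz@n
for k in(10,50,110):go(s,s["eef_pos"]+k*N,A)
E
```

```text
4.7333 22.395106193830337 [-2.51745955  0.13112681  5.93901305] 58.88615012168884 [84.25981818 41.44536283 31.72282296]
d [-0.0069  0.     -0.0326] w [0. 0. 0.] rows>= 1
d [-3.46e-02  1.00e-04 -1.63e-01] w [0. 0. 0.] rows>= 2
d [-7.610e-02  3.000e-04 -3.587e-01] w [0. 0. 0.] rows>= 3
```

Request:
move_arm(
  rows="-0.007 0 -0.033 0 0 0 1;-0.014 0 -0.065 0 0 0 1;-0.021 0 -0.098 0 0 0 1;-0.028 0 -0.13 0 0 0 1;-0.035 0 -0.163 0 0 0 1;-0.042 0 -0.196 0 0 0 1;-0.055 0 -0.26 0 0 0 1;-0.069 0 -0.326 0 0 0 1;-0.076 0 -0.36 0 0 0 1;-0.076 0 -0.36 0 0 0 1",
)

```text
clock: 5.57
eef_pos: [591.9, -3.7, 317.3]
tool_rot: [3.141, -0.282, -0.112]
force: [-0.4, -0.5, -1.5]
width: 22.3
gripper_force: 59.0
```

```bash
python3 - <<'E'
from cell import *
from h import *
s=read_state();print(s["clock"],s["width"],s["force"],s["gripper_force"],fc(gp(s)))
ims={}
for k in("side","top"):
    d=get_image(k);cv2.imwrite(f"pics/{k}5.png",d["img"][:,:,::-1]);c=proj(d,gp(s)).astype(int);print(k,c)
    x0,y0=c[0]-45,c[1]-40
    ims[k]=cv2.resize(cv2.imread(f"pics/{k}5.png")[y0:y0+130,x0:x0+90],(396,572),interpolation=3)
cv2.imwrite("pics/c5.png",np.hstack([ims["side"],ims["top"]]))
E
```

```text
5.5667 22.288548839367948 [-0.42996209 -0.51245387 -1.48930005] 59.00895953178406 [ 85.06265585  42.02255717 143.98024157]
side [339 174]
top [334 206]
```

View pics/c5.png

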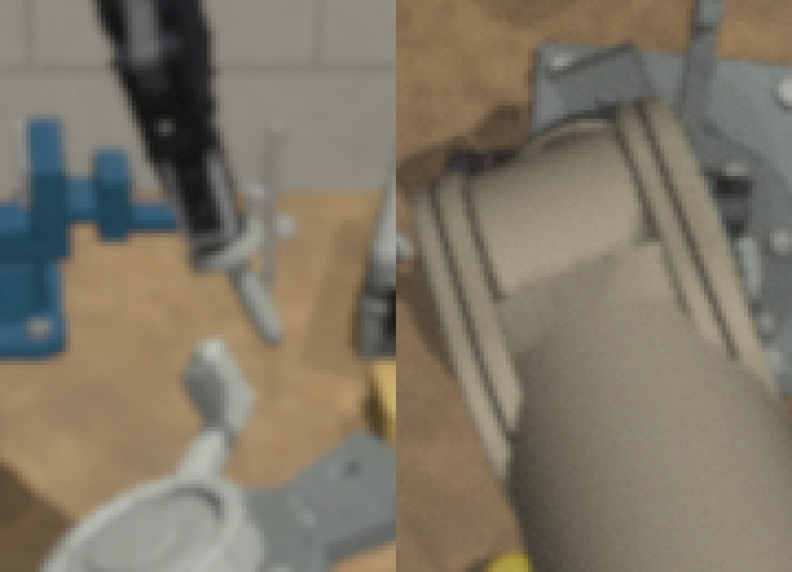

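```bash
python3 - <<'E'
from cell import *
from h import *
import pickle
T,S=pickle.load(open("im0.pkl","rb"))
g=cv2.cvtColor(T["img"],cv2.COLOR_RGB2GRAY).astype(float)
for r in (232,236,240,244): print(r,g[r,396:424].astype(int))
print("col",g[222:256,404].astype(int),g[222:256,416].astype(int),g[222:256,410].astype(int))
# pin pose relative tool, from side image
s=read_state();x0,y0=339-45,174-40
for k in[(228,255),(278,335),(240,262)]:
    px=(x0+k[0]/4.4,y0+k[1]/4.4);o,r=ray(S,*px);nl=Rz@l;p=o+r*((gp(s)-o)@nl)/(r@nl);print(fc(p).round(1))
E
```

```text
232 [ 91  78  69  54  70 109 148 165 175 172 162 133  97  86  88  88  94 119
 150 170 175 173 169 148 128 120 122 120]
236 [ 84  81  75  66  80 126 159 170 174 170 151 115  87  77  72  61  78 122
 157 172 174 173 160 138 122 117 116 115]
240 [ 90  91  91  83  94 134 168 173 174 169 151 127 111 104  98  96 106 136
 165 173 174 170 151 122 111 114 115 116]
244 [ 89  89  89  92 115 148 168 173 175 168 150 132 122 110  98  99 112 144
 167 172 175 170 148 122 119 118 118 121]
col [105 119 121 125 138 164 171 174 172 175 175 175 173 174 174 172 175 172
 174 174 177 174 175 170 155 122 102  89 100 107 109 110 112 112] [109 111 114 113 114 132 162 171 175 173 175 175 173 174 174 174 173 174
 174 173 176 173 175 171 171 158 130 108 102 102 103 103 105 108] [100 109 112 106 119 144 167 174 165 141  88  63  54  61  72  89 101  98
  98 100  97 101  98  95  98 100 106 102 104 107 108 107 110 113]
[ 80.6  41.4 110.1]
[83.6 41.4 68.8]
[ 83.6  41.4 105.3]
```

```bash
cat >> h.py <<'E'
G12=R.from_euler('xyz',[np.pi,np.radians(12),yaw])
E
python3 - <<'E'
from cell import *
from h import *
import pickle
T,S=pickle.load(open("im0.pkl","rb"))
for px in[(409.75,240),(409.7,236),(409.6,244),(404,246.5),(416,248),(410,231.4),(410,226.7)]: print(px,inv(plane(T,*px,85)).round(1))
s=read_state()
go(s,tcp(P([-5,-150.5,290]),G12),G12)
E
```

```text
(409.75, 240) [ -12.1 -149.9   85. ]
(409.7, 236) [  -2.2 -149.1   85. ]
(409.6, 244) [ -22.  -150.3   85. ]
(404, 246.5) [ -29.4 -137.1   85. ]
(416, 248) [ -30.3 -166.6   85. ]
(410, 231.4) [   9.3 -149.    85. ]
(410, 226.7) [  21.  -148.2   85. ]
d [-0.0745  0.6395  0.0818] w [ 0.0005 -0.3109 -0.0006] rows>= 5
```

Request:
move_arm(
  rows="-0.01 0.1 0 0 -0.05 0 1;-0.03 0.23 0.02 0 -0.12 0 1;-0.04 0.36 0.04 0 -0.18 0 1;-0.06 0.49 0.06 0 -0.24 0 1;-0.07 0.6 0.075 0 -0.3 0 1;-0.075 0.636 0.08 0 -0.311 0 1;-0.075 0.636 0.08 0 -0.311 0 1;-0.075 0.636 0.08 0 -0.311 0 1;-0.075 0.636 0.08 0 -0.311 0 1;-0.075 0.636 0.08 0 -0.311 0 1",
)

```text
clock: 6.5
eef_pos: [555.9, -189.9, 285.8]
tool_rot: [-3.141, 0.209, -0.109]
force: [-0.1, 0.0, 0.2]
width: 22.2
gripper_force: 59.2
```

```bash
python3 - <<'E'
from cell import *
from h import *
s=read_state();print(s["clock"],s["width"],s["force"],s["gripper_force"],s["tool_rot"],s["qpos"],inv(gp(s)))
go(s,tcp(P([-7,-149.6,175]),G12),G12)
E
```

```text
6.5 22.224123183356692 [-0.07967379  0.00482243  0.24196748] 59.155590534210205 [-3.14109314  0.20905173 -0.10906411] [ 0.48355613  0.62960875 -0.38503918  1.45090762  0.23725866  1.31821222
 -1.62155014] [  -5.08319043 -147.04607349  290.72044868]
d [0.0738 0.0087 0.3787] w [ 0.     -0.0002  0.0016] rows>= 3
```

Request:
move_arm(
  rows="0.02 0.009 0.1 0 0 0 1;0.04 0.009 0.2 0 0 0 1;0.06 0.009 0.3 0 0 0 1;0.074 0.009 0.379 0 0 0 1;0.074 0.009 0.379 0 0 0 1;0.074 0.009 0.379 0 0 0 1;0.074 0.009 0.379 0 0 0 1",
)

```text
clock: 7.08
eef_pos: [554.7, -193.9, 171.5]
tool_rot: [3.141, 0.207, -0.111]
force: [0.2, 0.2, -0.9]
width: 22.9
gripper_force: 59.2
```

```bash
python3 - <<'E'
from cell import *
from h import *
s=read_state();print(s["clock"],s["force"],inv(gp(s)))
ims={}
for k in("side","top"):
    d=get_image(k);cv2.imwrite(f"pics/{k}6.png",d["img"][:,:,::-1]);c=proj(d,gp(s)-[0,0,30]).astype(int);print(k,c,proj(d,gp(s)-[0,0,78]))
    if k=="side":
        x0,y0=c[0]-50,c[1]-50
        cv2.imwrite("pics/c6.png",cv2.resize(cv2.imread(f"pics/{k}6.png")[y0:y0+100,x0:x0+100],(600,600),interpolation=3));print(x0,y0)
E
```

```text
7.0833 [ 0.22787471  0.1933161  -0.90438466] [  -5.83433158 -151.17715223  176.4270151 ]
side [325 325] [324.77084934 348.37329411]
275 275
top [414 234] [411.3482421  236.81613099]
```

View pics/c6.png

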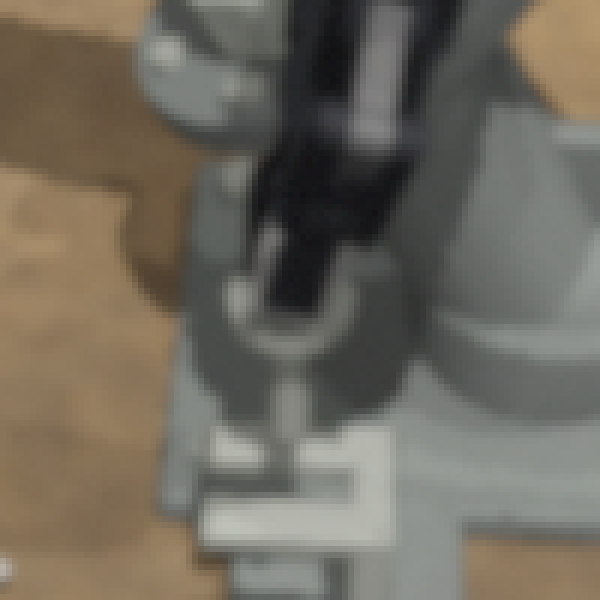

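```bash
python3 - <<'E'
from cell import *
from h import *
s=read_state()
for z in(176,150,123,114):go(s,tcp(P([-6,-149.6,z]),G12),G12)
E
```

```text
d [-0.001  -0.0069  0.0028] w [ 0.0006 -0.0023 -0.0002] rows>= 1
d [ 0.0167 -0.007   0.0876] w [ 0.0006 -0.0023 -0.0002] rows>= 1
d [ 0.0351 -0.0071  0.1757] w [ 0.0006 -0.0023 -0.0002] rows>= 2
d [ 0.0413 -0.0071  0.2051] w [ 0.0006 -0.0023 -0.0002] rows>= 2
```

Request:
move_arm(
  rows="0 -0.006 0 0 -0.002 0 1;0 -0.006 0 0 -0.002 0 1;0 -0.006 0 0 -0.002 0 1;0.006 -0.006 0.03 0 -0.002 0 1;0.012 -0.006 0.06 0 -0.002 0 1;0.017 -0.006 0.088 0 -0.002 0 1;0.017 -0.006 0.088 0 -0.002 0 1;0.017 -0.006 0.088 0 -0.002 0 1",
)

```text
clock: 7.85
eef_pos: [552.3, -192.7, 141.5]
tool_rot: [3.142, 0.216, -0.112]
force: [0.8, 0.5, -0.8]
width: 22.4
gripper_force: 59.2
```

```bash
python3 - <<'E'
from cell import *
from h import *
s=read_state();print(s["clock"],s["force"],s["torque"],inv(gp(s)))
for z in(150,123,114):go(s,tcp(P([-6,-149.6,z]),G12),G12)
E
```

```text
7.85 [ 0.77206789  0.50443986 -0.76227376] [-0.05393333 -0.27573212 -0.00079984] [  -8.33935496 -150.19628916  146.43118607]
d [ 0.0052 -0.002  -0.0133] w [-0.      0.0039 -0.0004] rows>= 1
d [ 0.0244 -0.002   0.0746] w [-0.      0.0039 -0.0004] rows>= 1
d [ 0.0308 -0.002   0.1039] w [-0.      0.0039 -0.0004] rows>= 1
```

Request:
move_arm(
  rows="0.008 -0.001 0.02 0 0.002 0 1;0.014 -0.001 0.04 0 0.004 0 1;0.02 -0.001 0.06 0 0.004 0 1;0.025 -0.001 0.075 0 0.004 0 1;0.025 -0.001 0.075 0 0.004 0 1;0.025 -0.001 0.075 0 0.004 0 1",
)

```text
clock: 8.35
eef_pos: [555.5, -192.7, 118.7]
tool_rot: [3.141, 0.208, -0.112]
force: [-0.4, -0.4, -1.2]
width: 22.5
gripper_force: 59.2
```

```bash
python3 - <<'E'
from cell import *
from h import *
s=read_state();print(s["clock"],s["force"],s["torque"],inv(gp(s)))
for z in(118,115):go(s,tcp(P([-6,-149.6,z]),G12),G12)
E
```

```text
8.35 [-0.41769071 -0.35147279 -1.22363831] [-0.0244113  -0.27606083 -0.02038171] [  -5.19510129 -149.87827256  123.63741794]
d [ 0.0012 -0.0009  0.0189] w [ 0.0001 -0.0012 -0.0005] rows>= 1
d [ 0.0033 -0.0009  0.0287] w [ 0.0001 -0.0012 -0.0005] rows>= 1
```

Request:
move_arm(
  rows="0.001 -0.001 0.006 0 0 0 1;0.001 -0.001 0.012 0 0 0 1;0.002 -0.001 0.018 0 0 0 1;0.002 -0.001 0.021 0 0 0 1;0.003 -0.001 0.024 0 0 0 1;0.003 -0.001 0.024 0 0 0 1",
)

```text
clock: 8.85
eef_pos: [555.1, -192.4, 111.9]
tool_rot: [3.141, 0.207, -0.112]
force: [1.3, 0.2, -0.8]
width: 22.2
gripper_force: 59.4
```

Request:
move_arm(
  rows="0 0 0.003 0 0 0 1;0.001 0 0.006 0 0 0 1;0.001 0 0.006 0 0 0 1",
)

```text
clock: 9.1
eef_pos: [555.2, -192.5, 111.7]
tool_rot: [3.14, 0.206, -0.113]
force: [-1.4, 0.4, 7.9]
width: 22.7
gripper_force: 60.5
```

Request:
move_arm(
  rows="0 0 0.003 0 0 0 1;0.001 0 0.006 0 0 0 1;0.001 0 0.006 0 0 0 1",
)

```text
clock: 9.35
eef_pos: [555.2, -192.5, 111.6]
tool_rot: [3.14, 0.206, -0.113]
force: [-2.9, 0.3, 19.4]
width: 22.5
gripper_force: 61.4
```

Request:
move_arm(
  rows="0 0 -0.006 0 0 0 1;0 0 -0.008 0 0 0 1;0 0 -0.008 0 0 0 -0.1;0 0 -0.008 0 0 0 -0.1;0 0 -0.008 0 0 0 -0.1;0 0 -0.008 0 0 0 -0.1;0 0 -0.008 0 0 0 -0.1;0 0 -0.008 0 0 0 -0.1",
)

```text
clock: 10.02
eef_pos: [555.4, -192.4, 110.3]
tool_rot: [3.141, 0.207, -0.112]
force: [-0.4, -0.9, 0.3]
width: 47.0
gripper_force: 0.0
```

```bash
python3 - <<'E'
from cell import *
from h import *
s=read_state();print(s["clock"],s["width"],s["force"],inv(gp(s)))
A=R.from_euler('xyz',s["tool_rot"]);p=s["eef_pos"]
go(s,p+[0,0,60],A);go(s,p+[0,0,180],A)
E
```

```text
10.0167 46.957719008275106 [-0.41020446 -0.90126062  0.26161995] [  -5.34919525 -149.57057225  115.23938667]
d [-4.110e-02  1.000e-04 -1.957e-01] w [0. 0. 0.] rows>= 2
d [-1.234e-01  2.000e-04 -5.872e-01] w [0. 0. 0.] rows>= 5
```

Request:
move_arm(
  rows="-0.007 0 -0.033 0 0 0 -0.1;-0.02 0 -0.1 0 0 0 -0.1;-0.041 0 -0.196 0 0 0 -0.1;-0.07 0 -0.33 0 0 0 -0.1;-0.1 0 -0.46 0 0 0 0.5;-0.123 0 -0.587 0 0 0 1;-0.123 0 -0.587 0 0 0 1;-0.123 0 -0.587 0 0 0 1",
)

```text
clock: 10.68
eef_pos: [556.9, -192.4, 293.9]
tool_rot: [3.14, 0.2, -0.113]
force: [-0.5, 0.1, -1.2]
width: 0.1
gripper_force: 0.0
```

```bash
python3 - <<'E'
from cell import *
from h import *
s=read_state();print(s["clock"],s["width"],s["force"],s["eef_pos"])
f=lambda r,a,k:F(r*np.sin(np.radians(a)),r*np.cos(np.radians(a)),k)
go(s,f(110,-2,150),G16);go(s,f(110,-2,34),G16)
ims=[]
for k in("side","top"):
    d=get_image(k);cv2.imwrite(f"pics/{k}7.png",d["img"][:,:,::-1]);c=proj(d,P([-6,-149.6,100])).astype(int)
    x0,y0=c[0]-50,c[1]-50;ims.append(cv2.resize(cv2.imread(f"pics/{k}7.png")[y0:y0+100,x0:x0+100],(400,400),interpolation=3))
    if k=="top":print("nib pred",[proj(d,f(139,a,22)).round(1) for a in(90,92,94)],"tip lug",proj(d,f(110,19.5,30)))
cv2.imwrite("pics/c7.png",np.hstack(ims))
E
```

```text
10.6833 0.08737721646154555 [-0.50624318  0.10353908 -1.19676749] [ 556.91394624 -192.44403744  293.89657689]
d [-0.2208 -0.8645  0.0715] w [ 0.001   0.3054 -0.0004] rows>= 7
d [ 0.0251 -0.8652  0.37  ] w [ 0.001   0.3054 -0.0004] rows>= 7
nib pred [array([357.2, 168.6]), array([359.4, 168.9]), array([361.5, 169.2])] tip lug [306.55853779 209.71625474]
```

View pics/c7.png

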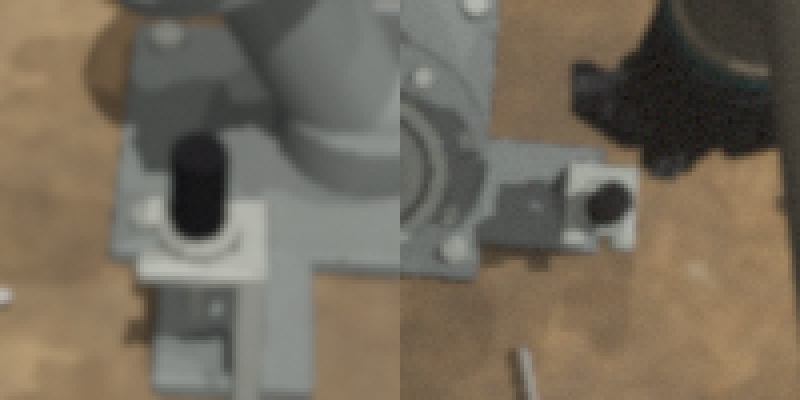

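Request:
move_arm(
  rows="-0.02 -0.1 0.01 0 0.05 0 1;-0.05 -0.22 0.02 0 0.1 0 1;-0.08 -0.34 0.03 0 0.16 0 1;-0.11 -0.46 0.04 0 0.2 0 1;-0.15 -0.58 0.05 0 0.25 0 1;-0.18 -0.7 0.06 0 0.3 0 1;-0.22 -0.82 0.07 0 0.305 0 1;-0.22 -0.864 0.072 0 0.305 0 1;-0.22 -0.864 0.072 0 0.305 0 1;-0.22 -0.864 0.072 0 0.305 0 1;-0.22 -0.864 0.072 0 0.305 0 1",
)

```text
clock: 11.7
eef_pos: [515.6, 71.5, 281.8]
tool_rot: [3.14, -0.27, -0.113]
force: [0.5, -0.2, 0.0]
width: -0.2
gripper_force: 0.0
```

```bash
python3 - <<'E'
from cell import *
from h import *
import pickle
s=read_state();print(s["clock"],s["width"],s["qpos"],fc(s["eef_pos"]))
f=lambda r,a,k:F(r*np.sin(np.radians(a)),r*np.cos(np.radians(a)),k)
go(s,f(110,-2,80),G16);go(s,f(110,-2,34),G16)
T,S=pickle.load(open("im0.pkl","rb"))
g=cv2.cvtColor(T["img"],cv2.COLOR_RGB2GRAY).astype(int)
for r in range(162,182,2):print(r,g[r,350:370])
for a in(90,92,94):print(a,[proj(T,f(r,a,k)).round(1) for r,k in((139,22),(110,6),(125,6))])
E
```

```text
11.7 -0.22137824274923884 [ 0.03677806  0.30658068 -0.37566837  2.04566808  0.40228249  0.59799114
 -2.30386589] [ -6.97773956 108.18899305 147.30330625]
d [ 0.0589 -0.0064  0.2167] w [ 0.0015  0.0059 -0.0011] rows>= 2
d [ 0.0921 -0.0068  0.3664] w [ 0.0015  0.0059 -0.0011] rows>= 3
162 [119 115 110 111 112 110 109 108 108 105 107 110 116 116 114 117 115 115
 116 111]
164 [117 116 114 110 107 109  97  95  94  90  90  94 100 109 119 115 114 112
 114 114]
166 [124 117 117 115 108 109  96  89 103 113 112 110 115 117 119 118 116 115
 116 116]
168 [124 120 117 115 109 106  93  93 108 121 121 121 119 120 120 118 117 117
 119 120]
170 [116 114 115 117 109 100  89  92 103 108 117 114 118 118 124 122 123 125
 124 121]
172 [114 116 116 116 111  94  78  71  75  81  91 100 115 125 128 128 127 130
 130 129]
174 [112 113 113 113 110  95  84  85  97 102 106 109 117 127 134 132 128 129
 131 130]
176 [106 109 108 107 103 101 100 104 110 110 109 114 119 128 130 129 125 125
 128 125]
178 [109 113 109 109 100  99 108 109 105 103 110 113 119 118 121 120 118 120
 120 119]
180 [122 120 119 116 108 102 109 110 108 105 108 117 129 132 128 129 128 129
 131 127]
90 [array([357.2, 168.6]), array([355.7, 179.7]), array([356.4, 173.2])]
92 [array([359.4, 168.9]), array([357.4, 179.9]), array([358.3, 173.4])]
94 [array([361.5, 169.2]), array([359.1, 180.2]), array([360.3, 173.7])]
```

```bash
python3 - <<'E'
import pickle
from h import *
T,S=pickle.load(open("im0.pkl","rb"))
for D,rows,c0,c1 in((T,range(161,186,1),350,372),(S,range(228,252,2),386,412)):
    d=D["img"][:,:,0].astype(int)-D["img"][:,:,2]
    for r in rows:
        v=d[r,c0:c1];i=np.where(v<18)[0];m=np.clip(1-v/36,0,1) ;print(r,v, "cent",round(c0+(np.arange(c1-c0)*m).sum()/m.sum(),1))
E
```

```text
161 [53 52 48 51 52 53 50 49 50 49 46 47 46 48 48 49 50 50 48 49 50 49] cent nan
162 [53 56 52 49 50 54 48 46 39 40 40 40 43 50 50 50 49 49 50 49 51 49] cent nan
163 [53 53 52 53 48 45 43 31 19 19 19 26 33 41 47 49 50 50 51 49 49 49] cent 359.3
164 [55 51 50 52 49 44 41 24  6  4  3  8 15 32 49 48 49 52 49 52 51 48] cent 359.7
165 [54 53 52 51 51 49 43 18  5  2  1  2  8 27 47 52 50 53 52 51 50 51] cent 359.8
166 [57 56 51 52 49 48 38 12  1 -1  0  0  4 26 48 52 48 51 51 49 50 50] cent 359.8
167 [57 54 53 50 50 50 38 10  1  0 -2 -1  4 25 46 53 55 50 49 50 49 48] cent 359.8
168 [56 56 52 54 53 46 35  7 -1  0 -1 -1  6 24 47 54 55 53 51 50 51 50] cent 359.7
169 [56 55 57 57 54 46 29  5  1 -1  1  1  9 29 50 55 53 53 55 55 52 47] cent 359.5
170 [53 56 54 53 52 45 26  3  0 -1  1  1 15 35 53 55 56 55 55 56 55 51] cent 359.2
171 [53 52 56 53 50 44 21  2  2 -1  1  6 24 47 57 58 57 57 57 55 55 56] cent 358.9
172 [53 51 54 53 51 39 18  6  3  0  4 12 36 55 61 59 59 60 59 60 55 57] cent 358.6
173 [53 52 54 55 50 37 13  3  4  0  4 11 41 56 62 60 60 59 61 60 59 56] cent 358.5
174 [50 49 50 52 47 36 12
[... 1487 characters left out ...]
  0 -1 -1  0  0  3 11 19 23 23 21 19
 18 16] cent 401.3
240 [ 5 17 37 55 62 63 61 59 50 31 11  3  0  0 -1  0  0  1  1  4  8 10 11 12
 11 12] cent 401.4
242 [ 1  5 19 39 53 58 57 51 38 19  6  2  0 -1  1  0  0  0  1  0  4  6  8  9
 10 10] cent 400.7
244 [ 0  0  3 11 18 21 18 12  6  1  0  1  0  1 -1 -1  0 -1  0  0  1  3  6  7
  8  8] cent 398.9
246 [-1 -1 -1  0  0  0  0  0  0 -1 -1  0 -1  0  0  0  0  0  0 -1  0  1  5  8
  9  8] cent 398.1
248 [-1 -1 -1 -1  0  0  0 -1  0  0  0  0 -1  0 -1 -1  0  0  2  3  4  6  6  8
 10 11] cent 397.9
250 [ 0  0  0 -1  0  0 -1  0 -1 -1  0  0  1  2  3  2  2  3  7 11 12 14 12  9
  8 10] cent 397.6<stdin>:7: RuntimeWarning: invalid value encountered in scalar divide
```

Request:
move_arm(
  rows="0.015 -0.006 0.055 0 0.005 0 1;0.03 -0.006 0.11 0 0.005 0 1;0.045 -0.006 0.165 0 0.005 0 1;0.059 -0.006 0.217 0 0.005 0 1;0.07 -0.006 0.27 0 0.005 0 1;0.08 -0.006 0.32 0 0.005 0 1;0.092 -0.006 0.366 0 0.005 0 1;0.092 -0.006 0.366 0 0.005 0 1;0.092 -0.006 0.366 0 0.005 0 1",
)

```text
clock: 12.45
eef_pos: [571.5, 66.4, 183.4]
tool_rot: [3.14, -0.278, -0.115]
force: [0.3, 1.1, 0.8]
width: 0.1
gripper_force: 0.0
```

```bash
python3 - <<'E'
from cell import *
from h import *
s=read_state();print(s["clock"],s["force"],s["qpos"],fc(s["eef_pos"]))
f=lambda r,a,k:F(r*np.sin(np.radians(a)),r*np.cos(np.radians(a)),k)
for a in range(4,77,6):print(a,end=' ');go(s,f(112,a,34),G16)
E
```

```text
12.45 [0.25530432 1.13954623 0.8465748 ] [-0.05514885  0.51781914 -0.23205153  2.03757617  0.58042344  0.39365387
 -2.44496707] [ -3.5681304  109.3510919   34.05661286]
4 d [ 0.0371 -0.008  -0.0078] w [ 0.0018  0.001  -0.0019] rows>= 1
10 d [ 0.0751 -0.0033 -0.0159] w [ 0.0018  0.001  -0.0019] rows>= 1
16 d [ 0.1123  0.0054 -0.0238] w [ 0.0018  0.001  -0.0019] rows>= 1
22 d [ 0.1485  0.018  -0.0315] w [ 0.0018  0.001  -0.0019] rows>= 2
28 d [ 0.1832  0.0344 -0.0389] w [ 0.0018  0.001  -0.0019] rows>= 2
34 d [ 0.216   0.0545 -0.0459] w [ 0.0018  0.001  -0.0019] rows>= 2
40 d [ 0.2466  0.0779 -0.0523] w [ 0.0018  0.001  -0.0019] rows>= 2
46 d [ 0.2746  0.1045 -0.0583] w [ 0.0018  0.001  -0.0019] rows>= 3
52 d [ 0.2997  0.1339 -0.0635] w [ 0.0018  0.001  -0.0019] rows>= 3
58 d [ 0.3218  0.1659 -0.0682] w [ 0.0018  0.001  -0.0019] rows>= 3
64 d [ 0.3404  0.2    -0.072 ] w [ 0.0018  0.001  -0.0019] rows>= 3
70 d [ 0.3554  0.2359 -0.0751] w [ 0.0018  0.001  -0.0019] rows>= 4
76 d [ 0.3667  0.2733 -0.0774] w [ 0.0018  0.001  -0.0019] rows>= 4
```

Request:
move_arm(
  rows="0.037 -0.008 -0.008 0 0 0 1;0.075 -0.003 -0.016 0 0 0 1;0.112 0.005 -0.024 0 0 0 1;0.148 0.018 -0.032 0 0 0 1;0.183 0.034 -0.039 0 0 0 1;0.216 0.054 -0.046 0 0 0 1;0.247 0.078 -0.052 0 0 0 1;0.275 0.104 -0.058 0 0 0 1;0.3 0.134 -0.064 0 0 0 1;0.322 0.166 -0.068 0 0 0 1;0.34 0.2 -0.072 0 0 0 1;0.355 0.236 -0.075 0 0 0 1",
)

```text
clock: 13.45
eef_pos: [658.9, -13.0, 236.4]
tool_rot: [-3.141, -0.28, -0.113]
force: [-1.1, 2.3, 0.2]
width: 0.1
gripper_force: 0.9
```

```bash
python3 - <<'E'
from cell import *
from h import *
s=read_state();q=fc(s["eef_pos"]);print(s["clock"],s["force"],s["qpos"],q,np.degrees(np.arctan2(q[0],q[1])))
f=lambda r,a,k:F(r*np.sin(np.radians(a)),r*np.cos(np.radians(a)),k)
for a,k in((70,34),(64,34),(64,110)):go(s,f(112,a,k),G16)
E
```

```text
13.45 [-1.10701328  2.32069135  0.21068572] [ 0.20932271  0.5576573  -0.38863629  1.77179296  0.45933778  0.61565159
 -2.12749239] [105.79224939  40.22172331  35.98095112] 69.18342822888364
d [-0.0004  0.0064  0.0068] w [-0.0001 -0.0002 -0.0006] rows>= 1
d [-0.0154 -0.0296  0.01  ] w [-0.0001 -0.0002 -0.0006] rows>= 1
d [-0.068  -0.0295 -0.2378] w [-0.0001 -0.0002 -0.0006] rows>= 2
```

Request:
move_arm(
  rows="-0.015 -0.03 0.01 0 0 0 1;-0.015 -0.03 0.01 0 0 0 1;-0.03 -0.03 -0.07 0 0 0 1;-0.05 -0.03 -0.15 0 0 0 0;-0.068 -0.03 -0.238 0 0 0 -0.9;-0.068 -0.03 -0.238 0 0 0 -0.9;-0.068 -0.03 -0.238 0 0 0 -0.9",
)

```text
clock: 14.03
eef_pos: [621.4, 2.0, 300.5]
tool_rot: [3.141, -0.283, -0.111]
force: [0.4, -1.1, -0.3]
width: 47.9
gripper_force: 0.0
```

```bash
python3 - <<'E'
from cell import *
from h import *
s=read_state();q=fc(s["eef_pos"]);print(s["clock"],s["width"],s["force"],q)
f=lambda r,a,k:F(r*np.sin(np.radians(a)),r*np.cos(np.radians(a)),k)
for k in (110,80,31):go(s,f(109,90,k),G16)
d=get_image("top")["img"];cv2.imwrite("pics/t8.png",d[:,:,::-1])
E
```

```text
14.0333 47.926774457759485 [ 0.42198986 -1.08772109 -0.32936687] [101.4701605   50.91521846 110.78810998]
d [ 0.0249  0.1697 -0.0026] w [-0.0001 -0.0026  0.0007] rows>= 2
d [0.0453 0.1698 0.0953] w [-0.0001 -0.0026  0.0007] rows>= 2
d [0.0786 0.1698 0.2552] w [-0.0001 -0.0026  0.0007] rows>= 3
```

Request:
move_arm(
  rows="0.012 0.085 -0.002 0 -0.002 0 -0.9;0.025 0.17 -0.003 0 -0.002 0 -0.9;0.025 0.17 -0.003 0 -0.002 0 -0.9;0.025 0.17 -0.003 0 -0.002 0 -0.9;0.035 0.17 0.045 0 -0.002 0 -0.9;0.045 0.17 0.095 0 -0.002 0 -0.9;0.057 0.17 0.15 0 -0.002 0 -0.9;0.068 0.17 0.2 0 -0.002 0 -0.9;0.078 0.17 0.255 0 -0.002 0 -0.9;0.078 0.17 0.255 0 -0.002 0 -0.9;0.078 0.17 0.255 0 -0.002 0 -0.9",
)

```text
clock: 15.0
eef_pos: [658.3, -53.6, 229.0]
tool_rot: [3.141, -0.273, -0.11]
force: [0.0, 0.1, 0.7]
width: 81.5
gripper_force: 0.0
```

```bash
python3 - <<'E'
from cell import *
from h import *
s=read_state();q=fc(s["eef_pos"]);print(s["clock"],s["width"],s["force"],q)
f=lambda r,a,k:F(r*np.sin(np.radians(a)),r*np.cos(np.radians(a)),k)
go(s,f(109,92.4,31),G16)
E
```

```text
15.0 81.45661167667808 [0.04521179 0.09558359 0.69834878] [105.83347704  -0.21580618  27.55349754]
d [ 0.0075  0.0145 -0.0134] w [-0.0001  0.004   0.0008] rows>= 1
```

Request:
move_arm(
  rows="0.007 0.0145 -0.013 0 0.003 0 -0.9;0.007 0.0145 -0.013 0 0.003 0 -0.6;0.007 0.0145 -0.013 0 0.003 0 -0.2;0.007 0.0145 -0.013 0 0.003 0 0.1;0.007 0.0145 -0.013 0 0.003 0 0.3;0.007 0.0145 -0.013 0 0.003 0 0.5;0.007 0.0145 -0.013 0 0.003 0 0.6;0.007 0.0145 -0.013 0 0.003 0 0.6;0.007 0.0145 -0.013 0 0.003 0 0.6",
)

```text
clock: 15.75
eef_pos: [659.7, -59.2, 236.0]
tool_rot: [3.141, -0.282, -0.112]
force: [0.6, 1.8, 1.4]
width: 17.2
gripper_force: 0.9
```

```bash
python3 - <<'E'
from cell import *
from h import *
s=read_state();q=fc(s["eef_pos"]);print(s["clock"],s["width"],s["force"],s["gripper_force"],q,np.degrees(np.arctan2(q[0],q[1])))
E
```

```text
15.75 17.236321808063412 [0.63429889 1.82810469 1.44460279] 0.9257761030073652 [110.8398204   -5.56314362  32.82761446] 92.87331214286048
```

Request:
move_arm(
  rows="0 -0.002 0 0 0 0 1;0 -0.002 0 0 0 0 1;0 -0.002 0 0 0 0 1;0 -0.002 0 0 0 0 1",
)

```text
clock: 16.08
eef_pos: [659.9, -57.3, 236.2]
tool_rot: [-3.14, -0.282, -0.112]
force: [1.1, 4.6, 4.0]
width: 13.5
gripper_force: 58.8
```

```bash
python3 - <<'E'
from cell import *
from h import *
s=read_state();q=fc(s["eef_pos"]);print(s["clock"],s["width"],s["force"],s["gripper_force"],q,np.degrees(np.arctan2(q[0],q[1])))
A=R.from_euler('xyz',s["tool_rot"]);go(s,s["eef_pos"]+Rz@n*100,A);go(s,P([-130,150,340]),A)
E
```

```text
16.0833 13.490338137601876 [1.13021112 4.57378234 3.97147003] 58.76594047929757 [110.96509135  -3.65945343  32.97390771] 91.88883975053692
d [-0.0683 -0.0004 -0.3263] w [0. 0. 0.] rows>= 3
d [-0.5843 -0.5125 -0.5289] w [0. 0. 0.] rows>= 7
```

Request:
move_arm(
  rows="0 0 0 0 0 0 0.3;0 0 0 0 0 0 0.2;0 0 0 0 0 0 0.2;0 0 0 0 0 0 0.2;-0.02 0 -0.1 0 0 0 0.2;-0.045 0 -0.22 0 0 0 0.2;-0.068 0 -0.326 0 0 0 0.2;-0.2 -0.13 -0.4 0 0 0 0.2;-0.35 -0.3 -0.45 0 0 0 0.2;-0.48 -0.45 -0.5 0 0 0 0.2;-0.58 -0.6 -0.53 0 0 0 0.2;-0.58 -0.8 -0.53 0 0 0 0.2",
)

```text
clock: 17.08
eef_pos: [498.2, 117.1, 338.6]
tool_rot: [3.138, -0.282, -0.114]
force: [0.3, 0.3, -0.1]
width: 34.4
gripper_force: 0.0
```

Request:
move_arm(
  rows="0 -0.15 0 0 0 0 0.2;0 -0.3 0 0 0 0 0.2;0 -0.45 0 0 0 0 0.2;0 -0.45 0 0 0 0 0.2;0 -0.45 0 0 0 0 0.2;0 -0.45 0 0 0 0 0.2",
)

```text
clock: 17.58
eef_pos: [515.9, 251.8, 337.7]
tool_rot: [3.139, -0.281, -0.111]
force: [0.7, 0.2, -0.0]
width: 34.3
gripper_force: 0.0
```

```bash
python3 - <<'E'
from cell import *
from h import *
s=read_state();print(s["clock"],s["eef_pos"],s["force"])
T=get_image("top");S=get_image("side");cv2.imwrite("pics/t9.png",T["img"][:,:,::-1]);cv2.imwrite("pics/s9.png",S["img"][:,:,::-1])
f=lambda r,a,k:F(r*np.sin(np.radians(a)),r*np.cos(np.radians(a)),k)
for a in(90,92,94):print(a,"nib",proj(T,f(139,a,22)).round(1),"lug",proj(T,f(110,a,47)).round(1),proj(T,f(60,a,21)).round(1),"S",proj(S,f(139,a,22)).round(1),proj(S,f(110,a,47)).round(1))
g=cv2.cvtColor(T["img"],cv2.COLOR_RGB2GRAY).astype(int)
for r in range(162,214,3):print(r,g[r,344:372])
E
```

```text
17.5833 [515.89057778 251.82782671 337.71345061] [ 0.73824298  0.20457698 -0.00947876]
90 nib [357.2 168.6] lug [355.9 184.3] [353.5 202.9] S [397.9 230.2] [376.7 225.1]
92 nib [359.4 168.9] lug [357.7 184.5] [354.4 203. ] S [398.1 231.5] [376.8 226.2]
94 nib [361.5 169.2] lug [359.4 184.7] [355.3 203.2] S [398.2 233. ] [376.8 227.3]
162 [121 127 129 127 122 118 115 112 110 110 112 110 111 109 105 106 106 108
 113 114 115 115 116 116 116 114 114 113]
165 [129 132 130 124 124 121 119 116 116 115 109 103  95  86  92  95  98  94
 105 113 112 117 114 112 112 113 115 115]
168 [126 122 123 123 126 123 120 118 118 112 110 107  94  89 108 121 119 122
 120 119 116 119 120 119 118 119 116 111]
171 [115 117 119 123 125 120 115 115 114 115 107  97  80  79  89  93 102 107
 117 124 126 125 127 127 125 121 124 120]
174 [114 116 118 114 114 109 106 112 111 111 109  97  95  96  97 100 103 107
 119 127 130 130 127 128 131 130 129 130]
177 [105 105 115 116 116 111 108 109 105 106 104  99 114 132 132 130 125 119
 117 125 125 124 123 124 123 123 124 120]
180 [ 96 106 118 120 121 120 119 123 121 119 105 1
[... 677 characters left out ...]
106  95  85  83  77  87 116 146 150 151 150 151 134 112 106 106
 108 109 105 106 107 111 118 122 122 124]
201 [115 112 101  86  81  79  80  96 132 157 157 151 149 135 117 106 106 103
 107 111 111 115 114 113 113 109 108 109]
204 [116 110 101  84  77  79  86 118 148 159 159 157 148 132 109 106 106 101
  99 117 143 154 150 140 127 118 115 113]
207 [104  98  97  95  89  88  95 125 151 155 159 156 148 122 108 104 106 102
 100 105 123 132 134 123 116 117 116 116]
210 [135 139 155 159 160 160 163 162 156 147 147 157 155 147 140 131 125 118
 113 116 113 114 115 117 117 113 113 116]
213 [144 131 118 113 108 101 101 107 109 104 110 125 137 145 153 160 163 159
 149 147 133 120 117 113 113 114 116 115]
```

```bash
python3 -c "
from cell import *
print(finish_job())"
```

```text
the job is handed in; nothing more can be done
None
```

I parked the keeper pin upright in the fork notch, then swung the collar lever to within about 0.5° of the locked mark by my camera measurement. Both were let go, the three bystanders were not touched, and the job was handed in at about 17.7 s.

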